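# Bed the gourd flask in the sprung carving rest and hold it down

## Task

Take the round gourd flask off its wooden stand ring by the neck, set it upright in the steel ring of the sprung carving rest and press it down until its bottom beds firmly on the cork pad, without pressing so hard that the shell cracks. Finish while still gripping the neck and keeping the flask pressed down on the pad, so that it stands firm for carving; do not let go. Leave the seed pot, hammer, bone stick and rasp stand where they are.

Things in the scene. Friction and masses are not known exactly. Their poses are not given: they have to be found in the camera images.
- flask: Tan gourd flask, about 0.2 kg, upright in the stand ring at the start. Ball belly 96 mm in diameter, centre 48 mm above the bottom; straight neck 34 mm in diameter from 112 to 164 mm above the bottom; 25 mm wide wooden stopper up to 180 mm. Origin: lowest point of the belly; z up the neck; yaw does not matter. The shell cracks if pressed on the pad with more than about 40 N.
- neck (a point): Point on the flask's axis in the middle of the straight neck, 140 mm above the flask's bottom: a good height to grip it.
- stand: Loose turned wooden ring that carries the flask at the start: 90 mm outside diameter, 22 mm high, 46 mm hole, 0.25 kg. Origin: centre of its underside, on the bench. The flask's bottom hangs in it 11 mm above the bench.
- rest: Sprung carving rest bolted to the bench: square mahogany block 180 x 180 x 25 mm, a cork-faced pad in the middle, three upright guide rods 66 mm from the centre (tops 98 mm above the bench) with coil springs that carry a steel ring. Origin: centre of the block's underside, on the bench; z up.
- pad: Round fixed post in the middle of the rest with a cork face, 48 mm in diameter. Origin: centre of its top face, 46 mm above the bench, on the axis of the ring.
- ring_center (a point): Centre of the steel ring, at mid-height of its bar (moves up and down with the ring). The ring is a 10 mm round bar, 70 mm inside and 90 mm outside diameter, 79 mm above the bench when free.
- spring_ring (a joint): How far the ring is pressed down, in m: 0 free, 0.026 at its end stop. The springs push up with 3.5 N at 0 and 9.5 N at 0.020; the flask's weight alone does not move it. The flask first touches the ring with its bottom 66 mm above the bench (20 mm above the pad) and beds on the pad when the joint reads about 0.020.
- seed_pot: Bystander: turned wooden seed pot with its lid on, 88 mm in diameter, 99 mm high, knob on top, no neck. Origin: centre of its underside. Stands on the bench; it and the flask on its stand may swap places.
- hammer: Bystander: short claw hammer lying on the bench beyond the rest, 265 mm long, 26 mm high, 112 mm across the head. Origin: on the bench under the handle, 150 mm from the butt; x runs from the butt to the head.
- bone_stick: Bystander: flat bone measuring stick 300 x 24 x 6 mm lying on the bench at the robot's left. Origin: centre of its underside; x along its length.
- rasp_stand: Bystander: slotted mahogany stand with three rasps hanging handle up, 220 x 75 mm, 285 mm high with the handles, fixed at the robot's right. Origin: centre of its underside; x along its length.
There are look-alikes about, which are no part of the job. Several things have the shape of the flask; the one meant has the colours described above. Several things look just like the stand: the one meant starts farthest from the robot's base.

How it is judged:
On the way, in this order (a step that is already met when the one before it is completed fails the run):
1. the flask is lifted clear of its stand ring in the gripper (contact force between the fingers and flask above 1 N and contact force between flask and stand below 0.05 N and height (world z) of flask above 0.03 m), for 0.1 s.
2. the flask is pressed down through the sprung ring on to the cork pad (value of joint spring_ring above 0.017 m and contact force between flask and pad above 1.5 N), for 0.2 s.
At the end, for the whole second after the job is handed in: The gripper still grips the neck (over 3 N, within 40 mm of its middle) and keeps the flask pressed down: ring over 17 mm down, bottom bearing on the cork pad with over 1.5 N, within 8 mm of the pad's centre and under 4 mm above it, upright within 8 degrees and still (all of step 2 and horizontal distance between flask and pad below 0.008 m and angle between flask's own z axis and vertical below 0.14 rad and contact force between the fingers and flask above 3 N and height (world z) of flask below 0.05 m and linear speed of flask below 0.02 m/s and distance between the grasp point and neck below 0.04 m); the arm keeps its last pose, push and grip.
It fails at once if the flask is pressed on the pad hard enough to crack its shell (more than 40 N) (contact force between flask and pad above 40 N).
It fails at once if the seed pot is moved more than 25 mm (distance of seed_pot from where it was at the start of the episode above 0.025 m).
It fails at once if the hammer is moved more than 25 mm (distance of hammer from where it was at the start of the episode above 0.025 m).
It fails at once if the bone stick is moved more than 25 mm (distance of bone_stick from where it was at the start of the episode above 0.025 m).
It fails at once if the rasp stand is struck (contact force between anything else and rasp_stand above 5 N).
It also fails if it takes over 38 s, if anything falls off the work surface, if the arm or the gripper's body presses on something with over 40 N, if the wrist force passes 120 N, or if a joint passes its speed limit or range.

## Robot

A 7-joint arm with a two-finger parallel gripper is mounted at the origin on the work surface. World frame = base frame: x ahead of the robot, y to its left, z up, the work surface at z = 0. Lengths are in m, angles in rad, forces in N, time in s.
With the tool pointing down it reaches from about 0.4 to 0.85 m from the base axis. Payload 4.5 kg.
Tool frame: the origin (TCP) lies on the centre line of the jaws, within the pads' length; the fingertips stand 14 mm ahead of it and the grasp point (between the pads) lies 5 mm behind it (nose_length is the distance from the TCP to the fingertips, in m); x points along the fingers, y is the direction in which the jaws open and shut, and the axes are right-handed (so a half turn about x gives the same grasp; the last joint's range is limited). The gripper opens to 88 mm and grips with 3 to 60 N. Pads are 18 mm wide; open, the fingers measure 123 mm over their backs; the gripper's body (75 mm by 187 mm) begins 45 mm behind the grasp point.
Start: joints at [-1.263, 0.689, -0.195, 1.565, 0.157, 0.902, -0.215], TCP at [0.169, 0.602, 0.253] pointing down, gripper open.
Joint ranges: [-3.01, 3.01], [-0.46, 2.08], [-1.47, 1.51], [0.13, 2.56], [-1, 4.14], [0.04, 2.09], [-2.66, 2.66]. Speed limits (rad/s): [2.57, 2.57, 3.14, 3.14, 3.14, 3.14, 3.14].

## Interface

Orientations are given as a unit quaternion [x, y, z, w].
In Python, from plant import get_state, snapshot, camera_params, finish_job, boxes_of, silhouettes, spot_point, nose_length gives the robot as it stands.
- The arm moves only by the tool apply_moves, never from a script. Its arguments are lists of equal length, an entry for each row: "delta_pos": the shift along the tool's x, y, z in cm, a list of three; "yaw": the turn about the tool's x in rad; "gripper": the opening in per cent of the stroke, from 0 (shut) to 100 (fully open). A call has 1 to 10 rows; each row is the pose to reach, as a shift and turn from the pose measured when the call began, along the tool's axes at that moment; what a row does not reach only later rows make up. A row lasts 1/12 s, in which the tool goes at most 41.7 mm and 7.16 degrees, less where a joint would pass 70% of its speed; a pose out of reach is approached as far as the arm can. A call with a gripper value outside its range is refused whole. The fingers move at their own pace and stop on an object; "force" is the grip in N (left out, the last holds). Time passes only in rows, so rows that repeat a pose let the fingers close. It gives the time, the measured TCP pose, the force and the opening at its end, in the units of the state.
- get_state(): the state, without advancing time (a new reading comes with each control period).
- snapshot(name): name is "side" or "top" or "wrist"; returns the picture (384x512x3 uint8, red, green, blue); there is no depth.
- camera_params(name): a dict with "fovy" (degrees; the focal length in pixels is half the picture's height over the tangent of half this angle, whatever the lens; pixels are square), "cx", "cy" (the principal point, pixels), "position" and "orientation" of the camera in the world. Camera axes: x right, y down, z forward; pixel columns grow to the right and rows downward; lengths in m; the calibration is good to about 2 mm. A picture is of the moment at which its call begins: read the wrist's pose just before it. camera_params takes no time and is no camera call; for the wrist camera it gives the pose at the moment of the call.
- finish_job(): hands the job in, once; it reports no verdict.
Trained networks look in the newest picture that a camera, given by its name, has taken for a name from the list of things; names that differ only in an ending like _2 or _b are one class to them, and where a whole thing is asked for, a point or a joint stands for the part that bears it (a point fixed in the world has none). Each returns a list of dicts, best first, with "score" (0 to 1); they miss things now and then, are a little off and sometimes report something else, mostly with a low value. They report only what shows in the picture. A call takes as long as a camera call. They do not tell look-alikes from the thing itself.
- boxes_of(thing, camera): "bbox" ([left, top, width, height] in pixels, round what is visible of it).
- silhouettes(thing, camera): "mask" (384x512 bool, what is visible of it) and "bbox" ([left, top, width, height] in pixels, round what is visible of it).
- spot_point(thing, camera): "pixel" ([column, row] in pixels: a listed point, or the origin of a listed thing).
The state is a dict: "clock": time; "q": joint angles; "qd": joint speeds; "joint_torque": joint torques, N m; "tool_pos": TCP position; "eef_rot": TCP orientation; "contact_force": force on the tool from outside, world axes, zero at the start; "moment": the same for the moment, N m; "opening": opening from 0.0 (shut) to 1.0 (fully open).
Only numpy, scipy, OpenCV 4.12 (cv2) and the standard library are available. Lean on these libraries where they do the work, as an engineer would, in place of code of your own. Each camera call takes 0.05 s, during which the arm holds its last target.

## Working session

There is one attempt and no reset: what is moved stays moved. The work goes in short steps, Python scripts to look and compute and a tool call to move; the robot and the scene stay as the last step left them, time stands still between calls to the robot, and variables do not carry over. Pictures are saved under pics/ and viewed, and the job is handed in when it is done.

Besides the shell and the picture viewer there is one more tool, called after ">>>" as name(argument=value, ...) on one line, values as JSON. apply_moves: Moves the arm, as the interface text tells. Its arguments: {"type":"object","properties":{"delta_pos":{"type":"array"},"yaw":{"type":"array"},"gripper":{"type":"array"},"force":{"type":"number"}},"required":["delta_pos","yaw","gripper"]}

```bash
ls; mkdir -p pics; python3 - <<'E'
from plant import *
import cv2, numpy as np
s=get_state()
for k in s: print(k,np.round(s[k],3))
for c in ("side","top","wrist"):
    im=snapshot(c); cv2.imwrite(f"pics/{c}0.png",im[:,:,::-1])
    p=camera_params(c); print(c,p)
E
```

```text
pics
clock 0.0
q [-1.263  0.69  -0.194  1.566  0.157  0.903 -0.215]
qd [ 0.    -0.001 -0.001 -0.    -0.001  0.001 -0.   ]
joint_torque [ 1.0000e-03 -5.2756e+01 -1.2670e+00 -1.5343e+01 -5.3000e-02  6.0000e-03
  0.0000e+00]
tool_pos [0.169 0.601 0.252]
eef_rot [ 0.096  0.701 -0.097  0.7  ]
contact_force [ 0.687 -0.268  0.26 ]
moment [ 0.018 -0.085 -0.006]
opening 1.002
side {'fovy': 47.452931851953345, 'cx': 262.51423910174145, 'cy': 195.23807372398963, 'position': array([ 0.53217236, -1.0071    ,  0.66900247]), 'orientation': array([ 0.86140326, -0.02005371,  0.02330201, -0.50699043])}
top {'fovy': 56.44156001087377, 'cx': 256.49297124185534, 'cy': 195.45650798878327, 'position': array([ 0.46302333, -0.04724059,  1.05608877]), 'orientation': array([ 0.713832  , -0.69609165,  0.04027064, -0.06541076])}
wrist {'fovy': 65.03544024478924, 'cx': 247.20172235262305, 'cy': 189.40064657683885, 'position': array([0.09942232, 0.62112269, 0.38391924]), 'orientation': array([0.78861553, 0.59840325, 0.08480871, 0.11316613])}
```

View pics/side0.png

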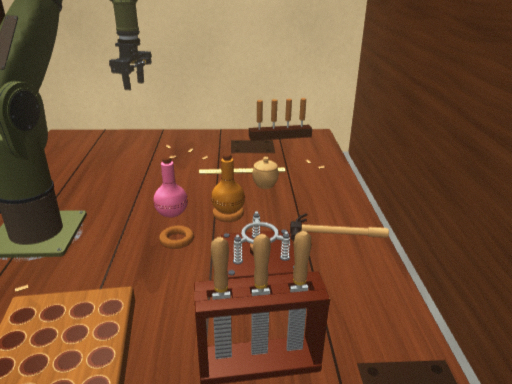

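View pics/top0.png

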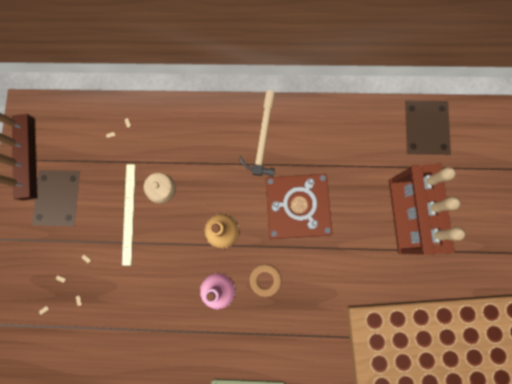

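View pics/wrist0.png

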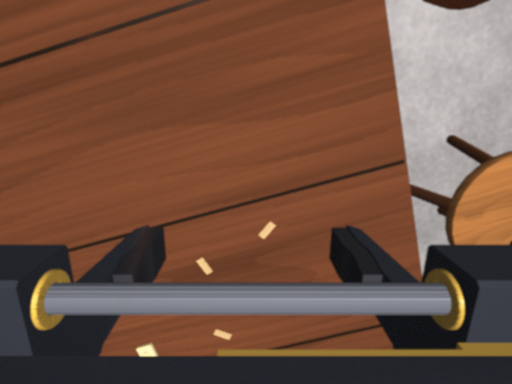

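Top camera: the flask candidates are the amber one at (221,231) on a ring and the pink one at (217,292), with no ring visible. The seed pot at (159,187) has no neck. The stand-ring candidates are the one under the amber flask and an empty one at (265,281), nearer the base. The amber/tan flask on the far ring is my choice, so I'll check it in a crop and measure.

```bash
cat > h.py <<'E'
import numpy as np, cv2
from plant import *
from scipy.spatial.transform import Rotation as R
def ray(cam,px,p=None):
    p=p or camera_params(cam); f=192/np.tan(np.radians(p['fovy']/2))
    d=np.array([(px[0]-p['cx'])/f,(px[1]-p['cy'])/f,1.]); d=R.from_quat(p['orientation']).apply(d)
    return np.array(p['position']),d/np.linalg.norm(d)
def atz(cam,px,z,p=None):
    o,d=ray(cam,px,p); return o+d*(z-o[2])/d[2]
def tri(rs):
    A=0;b=0
    for o,d in rs:
        M=np.eye(3)-np.outer(d,d); A=A+M; b=b+M@o
    x=np.linalg.solve(A,b); return x,[np.linalg.norm((np.eye(3)-np.outer(d,d))@(x-o)) for o,d in rs]
def proj(cam,X,p=None):
    p=p or camera_params(cam); f=192/np.tan(np.radians(p['fovy']/2))
    c=R.from_quat(p['orientation']).inv().apply(np.array(X)-p['position']); return np.array([p['cx']+f*c[0]/c[2],p['cy']+f*c[1]/c[2]])
E
python3 - <<'E'
from h import *
a=cv2.imread('pics/side0.png')[140:260,140:320]; b=cv2.imread('pics/top0.png')[170:320,130:340]
cv2.imwrite('pics/crop1.png',np.vstack([cv2.resize(a,(600,300),interpolation=2)[:, :],cv2.resize(b,(600,300),interpolation=2)]))
for t,z in (('flask',.011),('neck',.151),('pad',.046),('ring_center',.079),('rest',0),('stand',0),('seed_pot',0),('hammer',0),('bone_stick',0)):
    for c in('top','side'):
        for r in spot_point(t,c)[:3]: print(t,c,round(r['score'],2),np.round(r['pixel'],1),np.round(atz(c,r['pixel'],z),3))
E
```

```text
flask top 0.9 [220.1 288.4] [0.35  0.089 0.011]
flask top 0.62 [224.9 232.4] [0.509 0.081 0.011]
flask side 0.88 [227.5 212.7] [0.507 0.075 0.011]
flask side 0.6 [173.7 212.6] [0.353 0.08  0.011]
flask side 0.55 [330.6 234.1] [ 0.785 -0.042  0.011]
neck top 0.89 [216.5 294.4] [0.35  0.079 0.151]
neck top 0.75 [218.3 231. ] [0.506 0.081 0.151]
neck side 0.87 [167.3 171.2] [0.348 0.064 0.151]
neck side 0.65 [225.7 167.7] [0.505 0.083 0.151]
pad top 0.49 [299.7 206.6] [ 0.586 -0.132  0.046]
pad side 0.5 [259.9 244. ] [ 0.589 -0.132  0.046]
ring_center top 0.94 [300.8 204.8] [ 0.587 -0.133  0.079]
ring_center side 0.61 [261.7 235.5] [ 0.592 -0.143  0.079]
rest top 0.62 [298.2 204.3] [ 0.598 -0.132  0.   ]
rest top 0.58 [223.6 233.7] [0.506 0.087 0.   ]
rest top 0.41 [132.1 214.9] [0.554 0.364 0.   ]
rest side 0.95 [258.7 258.3] [ 0.587 -0.128  0.   ]
stand top 0.97 [266.2 277.6] [ 0.383 -0.042  0.   ]
stand side 0.75 [178.6 237.6] [ 0.378 -0.031  0.   ]
stand side 0.56 [227.9 217.3] [0.508 0.068 0.   ]
seed_pot top 0.89 [162.9 189.3] [0.634 0.276 0.   ]
seed_pot top 0.7 [300.8 205.6] [ 0.594 -0.139  0.   ]
seed_pot side 0.82 [265.1 184. ] [0.629 0.273 0.   ]
hammer top 0.74 [261.5 136.8] [ 0.804 -0.018  0.   ]
hammer side 0.65 [327.3 232.9] [ 0.781 -0.02   0.   ]
bone_stick top 0.92 [131.5 217.2] [0.547 0.365 0.   ]
bone_stick top 0.41 [221.1 230.9] [0.514 0.094 0.   ]
bone_stick side 0.59 [242.  167.5] [0.554 0.402 0.   ]
```

View pics/crop1.png

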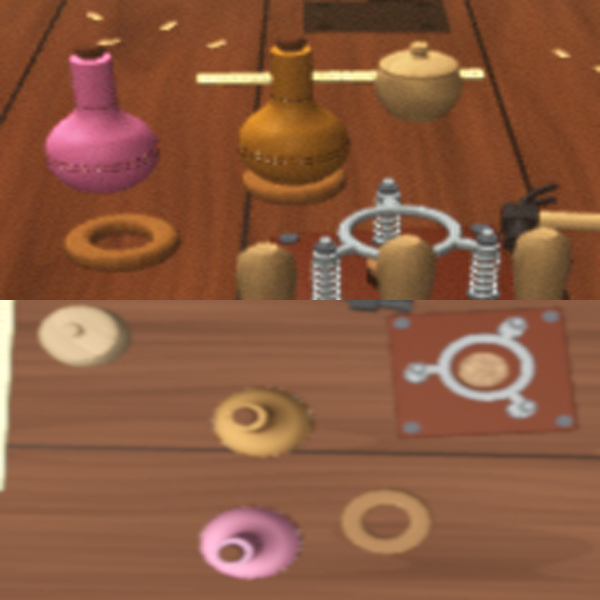

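The crop shows the tan/amber flask sitting in a ring, and its top-crop centre is near (265,415). The pink flask stands on the bare bench and the empty ring lies nearer the base. So the target is the tan flask at about (0.506, 0.080), with the pad at about (0.588, -0.134).

```bash
cat >> h.py <<'E'
def todo(target):
    s=get_state(); r=R.from_quat(s['eef_rot']); print('t',round(s['clock'],2),'pos',np.round(s['tool_pos'],4),'F',np.round(s['contact_force'],2),'op',round(s['opening'],3))
    print('axes',np.round(r.as_matrix().T,3).tolist()); print('cm',np.round(100*r.inv().apply(np.array(target)-s['tool_pos']),2))
E
python3 -c "
from h import *
todo([.506,.08,.252])"
```

```text
t 1.05 pos [0.169  0.6017 0.2528] F [ 0.23 -0.08 -0.02] op 0.998
axes [[0.0, 0.0, -1.0], [0.27, 0.963, 0.0], [0.963, -0.27, -0.0]]
cm [  0.07 -41.12  46.55]
```

>>> apply_moves(delta_pos=[[0,-2.6,2.9],[0,-5.2,5.8],[0,-7.8,8.7],[0,-10.4,11.6],[0,-13,14.5],[0,-15.6,17.4],[0,-18.2,20.3],[0,-20.8,23.2],[0,-23.4,26.1],[0,-26,29]], yaw=[0,0,0,0,0,0,0,0,0,0], gripper=[100,100,100,100,100,100,100,100,100,100], force=20)

```text
clock: 1.88
tool_pos: [0.3788, 0.2715, 0.253]
eef_rot: [0.097, 0.7, -0.096, 0.701]
contact_force: [0.9, -0.7, 0.8]
opening: 1.003
```

```bash
python3 -c "
from h import *
todo([.506,.08,.252])"
```

```text
t 1.88 pos [0.3788 0.2715 0.253 ] F [ 0.94 -0.74  0.76] op 1.003
axes [[0.001, 0.001, -1.0], [0.27, 0.963, 0.001], [0.963, -0.27, 0.001]]
cm [  0.1  -15.    17.42]
```

>>> apply_moves(delta_pos=[[0,-2.6,3.0],[0,-5.2,6.0],[0,-7.8,9.0],[0,-10.4,12.0],[0,-13,15],[0,-15,17.4],[0,-15,17.4],[0,-15,17.4]], yaw=[0,0,0,0,0,0,0,0], gripper=[100,100,100,100,100,100,100,100])

```text
clock: 2.55
tool_pos: [0.5066, 0.0781, 0.2529]
eef_rot: [0.098, 0.7, -0.098, 0.701]
contact_force: [0.6, 0.8, 0.4]
opening: 0.999
```

```bash
python3 - <<'E'
from h import *
todo([.506,.08,.146])
p=camera_params('wrist')
im=snapshot('wrist'); cv2.imwrite('pics/w1.png',im[:,:,::-1])
for t,z in (('flask',.011),('neck',.151),('pad',.046),('ring_center',.079)):
    for r in spot_point(t,'wrist')[:3]: print(t,round(r['score'],2),np.round(r['pixel'],1),np.round(atz('wrist',r['pixel'],z,p),3))
print(proj('wrist',[.506,.08,.191],p))
E
```

```text
t 2.55 pos [0.5066 0.0781 0.2529] F [0.57 0.78 0.37] op 0.999
axes [[0.001, 0.0, -1.0], [0.275, 0.962, 0.0], [0.962, -0.275, 0.001]]
cm [10.69  0.16 -0.12]
flask 0.79 [219.3  24.8] [0.35  0.091 0.011]
flask 0.65 [251.  166.3] [0.514 0.081 0.011]
neck 0.9 [256.6 194.3] [0.509 0.086 0.151]
[249.38993377 209.96669386]
```

View pics/w1.png

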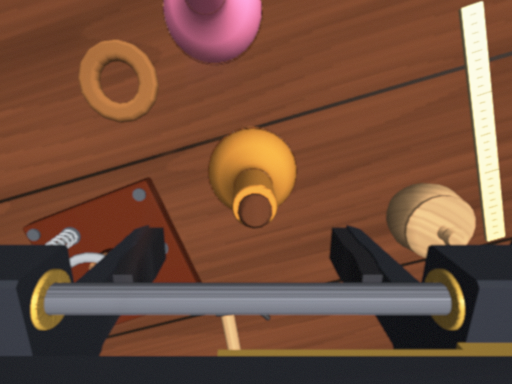

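```bash
python3 - <<'E'
from h import *
p=camera_params('wrist')
print(atz('wrist',[256,209],.191,p),atz('wrist',[254,192],.175,p))
for z,m in ((.191,'stop'),):
    for c in('top','side'):
        pass
# stopper top in other pics
print(proj('top',[.507,.083,.191]),proj('side',[.507,.083,.191]),proj('top',[.507,.083,.059]),proj('side',[.507,.083,.059]))
todo([.507,.083,.146])
E
```

```text
[0.50498296 0.08825152 0.191     ] [0.49764499 0.0891853  0.175     ]
[215.25180346 229.69508634] [226.27130888 154.34241939] [222.23973382 232.29521395] [227.21653345 196.92997129]
t 2.8 pos [0.505  0.0818 0.2531] F [-0.01  0.3   0.23] op 1.003
axes [[0.0, 0.001, -1.0], [0.267, 0.964, 0.001], [0.964, -0.267, 0.0]]
cm [10.71  0.16  0.16]
```

>>> apply_moves(delta_pos=[[1.5,0.2,0.1],[3,0.2,0.1],[4.5,0.2,0.1],[6,0.2,0.1],[7.5,0.2,0.1],[9,0.2,0.1],[10.2,0.2,0.1],[10.7,0.2,0.1],[10.7,0.2,0.1]], yaw=[0,0,0,0,0,0,0,0,0], gripper=[100,100,100,100,100,100,100,100,100])

```text
clock: 3.55
tool_pos: [0.5056, 0.0845, 0.1453]
eef_rot: [0.095, 0.701, -0.094, 0.7]
contact_force: [-0.0, 0.4, -0.5]
opening: 1.0
```

```bash
python3 - <<'E'
from h import *
todo([.507,.083,.146])
im=snapshot('wrist'); cv2.imwrite('pics/w2.png',im[:,:,::-1])
im=snapshot('side'); cv2.imwrite('pics/s2.png',cv2.resize(im[100:260,140:340,::-1],None,fx=3,fy=3,interpolation=2))
E
```

```text
t 3.55 pos [0.5056 0.0845 0.1453] F [-0.03  0.39 -0.48] op 1.0
axes [[-0.002, 0.001, -1.0], [0.265, 0.964, 0.0], [0.964, -0.265, -0.002]]
cm [-0.07 -0.1   0.17]
```

View pics/w2.png

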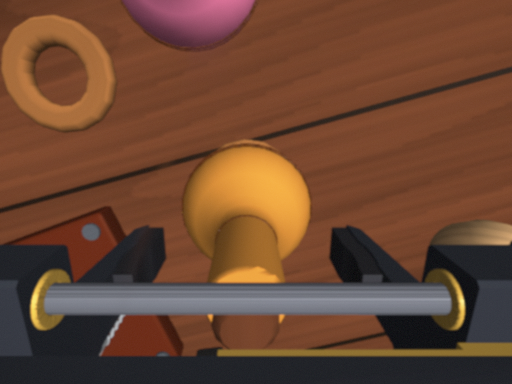

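View pics/s2.png

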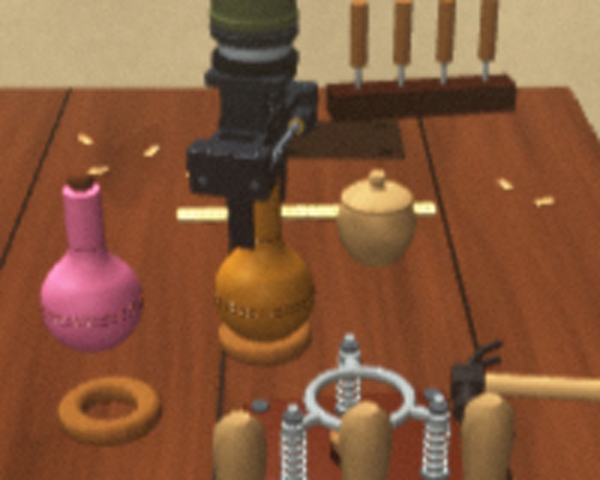

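The neck sits centred between the fingers in the wrist view (column about 247; the fingers span 148–345). I'll close on it now.

>>> apply_moves(delta_pos=[[0,0,0.1],[0,0,0.1],[0,0,0.1],[0,0,0.1],[0,0,0.1],[0,0,0.1],[0,0,0.1],[0,0,0.1]], yaw=[0,0,0,0,0,0,0,0], gripper=[60,30,25,20,20,20,20,20], force=50)

```text
clock: 4.32
tool_pos: [0.5076, 0.0839, 0.1465]
eef_rot: [0.095, 0.701, -0.094, 0.701]
contact_force: [-0.4, 1.2, 0.1]
opening: 0.421
```

>>> apply_moves(delta_pos=[[0,0,0],[0,0,0],[0,0,0],[0,0,0]], yaw=[0,0,0,0], gripper=[0,0,0,0], force=50)

```text
clock: 4.65
tool_pos: [0.5074, 0.0836, 0.1465]
eef_rot: [0.095, 0.701, -0.095, 0.701]
contact_force: [-0.5, -1.9, 0.6]
opening: 0.377
```

>>> apply_moves(delta_pos=[[-0.5,0,0],[-1.2,0,0],[-2,0,0],[-3.5,0,0],[-5,0,0],[-6.5,0,0],[-8,0,0],[-9.5,0,0],[-11,0,0],[-12,0,0]], yaw=[0,0,0,0,0,0,0,0,0,0], gripper=[0,0,0,0,0,0,0,0,0,0])

```text
clock: 5.48
tool_pos: [0.5077, 0.0838, 0.2687]
eef_rot: [0.096, 0.7, -0.094, 0.702]
contact_force: [0.4, -1.2, -1.5]
opening: 0.374
```

```bash
python3 - <<'E'
from h import *
todo([.588,-.134,.266])
im=snapshot('side'); cv2.imwrite('pics/s3.png',cv2.resize(im[60:260,140:340,::-1],None,fx=3,fy=3,interpolation=2))
im=snapshot('top'); cv2.imwrite('pics/t3.png',cv2.resize(im[150:260,180:340,::-1],None,fx=4,fy=4,interpolation=2))
print(spot_point('stand','side'))
E
```

```text
t 5.48 pos [0.5077 0.0838 0.2687] F [ 0.44 -1.21 -1.53] op 0.374
axes [[0.003, 0.002, -1.0], [0.266, 0.964, 0.002], [0.964, -0.266, 0.002]]
cm [  0.25 -18.86  13.54]
[{'pixel': [225.5, 216.7], 'score': 0.62}, {'pixel': [176.6, 242.2], 'score': 0.56}, {'pixel': [257.5, 365.0], 'score': 0.26}]
```

View pics/s3.png

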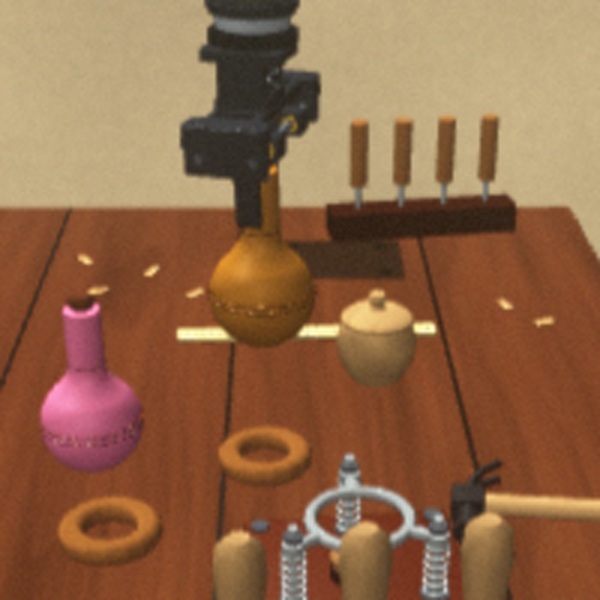

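View pics/t3.png

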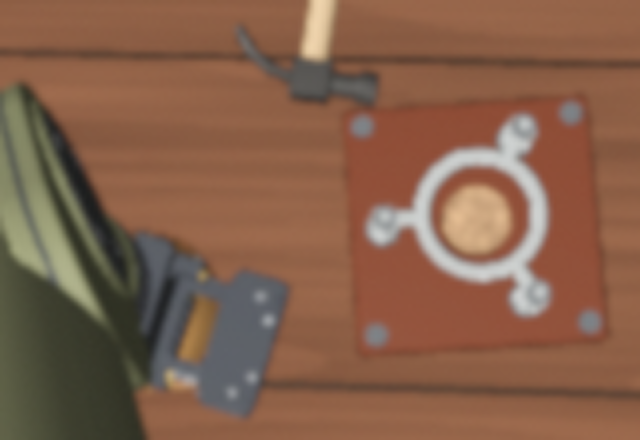

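The flask is lifted, upright, at ball centre (262,292) in the side crop, and the stand stays put. The ring in the top crop is centred at about (481,214), and the pad at about (477,219).

```bash
python3 - <<'E'
from h import *
print(atz('top',[299.9,203.2],.079),atz('top',[298.9,204.4],.046))
print(atz('side',[227,157],.18))
# ball via mask
for c in('side',):
  for r in silhouettes('flask',c)[:3]:
    print(r['score'],np.round(r['bbox']))
# ring circle fit from side/top: grey pixels in top crop
im=snapshot('top'); hsv=cv2.cvtColor(im,cv2.COLOR_RGB2HSV)
m=((hsv[...,1]<50)&(hsv[...,2]>120)).astype(np.uint8); 
m[:170]=0;m[240:]=0;m[:,:265]=0;m[:,335:]=0
cs,h=cv2.findContours(m,cv2.RETR_CCOMP,cv2.CHAIN_APPROX_NONE)
for k,cn in enumerate(cs):
    if cv2.contourArea(cn)>300:
        (x,y),e,a=cv2.fitEllipse(cn); print(k,h[0][k][3],cv2.contourArea(cn),x,y,e,atz('top',[x,y],.079))
E
```

```text
[ 0.59112691 -0.13005573  0.079     ] [ 0.59195803 -0.13006152  0.046     ]
[0.50865977 0.09006735 0.18      ]
0.8 [210. 115.  37.  62.]
0.8 [155. 159.  30.  57.]
2 -1 1068.0 299.2362976074219 204.21957397460938 (43.609134674072266, 44.94529724121094) [ 0.5882658  -0.12826958  0.079     ]
3 2 506.5 299.6064453125 203.2642364501953 (25.115449905395508, 25.76939582824707) [ 0.59093052 -0.12925515  0.079     ]
```

>>> apply_moves(delta_pos=[[0,-1.6,1.2],[0,-4,3],[0,-6.5,4.8],[0,-9,6.6],[0,-11.5,8.5],[0,-14,10.3],[0,-16.5,12.2],[0,-18,13.3],[0,-18.5,13.6],[0,-18.5,13.6]], yaw=[0,0,0,0,0,0,0,0,0,0], gripper=[0,0,0,0,0,0,0,0,0,0])

```text
clock: 6.57
tool_pos: [0.5882, -0.133, 0.2647]
eef_rot: [0.096, 0.701, -0.096, 0.7]
contact_force: [-0.3, 0.2, -1.9]
opening: 0.375
```

```bash
python3 - <<'E'
from h import *
todo([.590,-.131,.266])
p=camera_params('wrist')
im=snapshot('wrist'); cv2.imwrite('pics/w4.png',im[:,:,::-1])
im=snapshot('side'); cv2.imwrite('pics/s4.png',cv2.resize(im[100:280,180:340,::-1],None,fx=3.3,fy=3.3,interpolation=2))
im=snapshot('top'); cv2.imwrite('pics/t4.png',cv2.resize(im[150:260,220:380,::-1],None,fx=4,fy=4,interpolation=2))
todo([.590,-.131,.266])
E
```

```text
t 6.57 pos [ 0.5882 -0.133   0.2647] F [-0.32  0.24 -1.94] op 0.375
axes [[-0.002, 0.0, -1.0], [0.269, 0.963, -0.0], [0.963, -0.269, -0.002]]
cm [-0.13  0.24  0.12]
t 6.72 pos [ 0.5882 -0.1286  0.2656] F [ 0.7   0.19 -2.1 ] op 0.374
axes [[-0.002, 0.003, -1.0], [0.263, 0.965, 0.002], [0.965, -0.263, -0.003]]
cm [-0.05 -0.18  0.24]
```

View pics/w4.png

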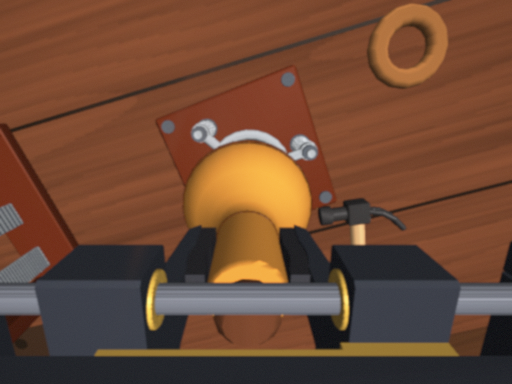

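View pics/s4.png

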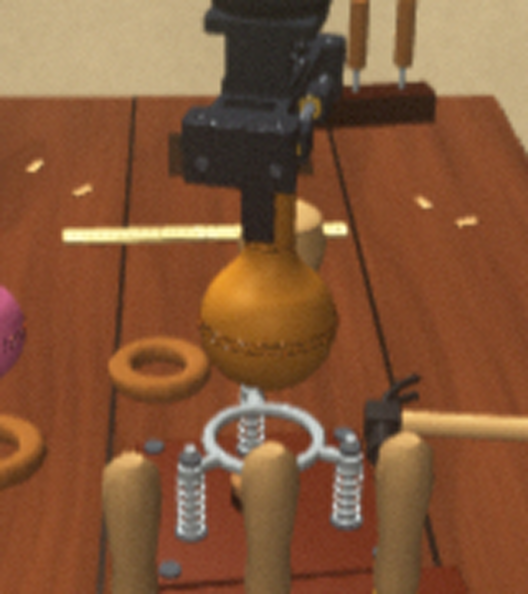

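```bash
python3 - <<'E'
from h import *
print('ringside',atz('side',[260,232.7],.079)); 
for z in(.17,.178,.186): print('ball',z,atz('side',[261.2,194.5],z))
im=snapshot('side')
g=cv2.cvtColor(im,cv2.COLOR_RGB2HSV)
# ball mask
m=((g[...,0]<25)&(g[...,0]>8)&(g[...,1]>180)&(g[...,2]>70)).astype(np.uint8)
m[:170]=0;m[225:]=0;m[:,:235]=0;m[:,290:]=0
n,l,st,ce=cv2.connectedComponentsWithStats(m); k=1+np.argmax(st[1:,4]); print(st[k],ce[k])
ys,xs=np.where(l==k)
for y in range(180,220,3):
    x=xs[ys==y]; 
    if len(x): print(y,x.min(),x.max(),(x.min()+x.max())/2)
# ring
m=((g[...,1]<60)&(g[...,2]>110)).astype(np.uint8); m[:218]=0;m[245:]=0;m[:,:238]=0;m[:,285:]=0
ys,xs=np.where(m)
for y in range(220,244,2):
    x=xs[ys==y]; 
    if len(x): print('ring',y,x.min(),x.max(),(x.min()+x.max())/2)
todo([.590,-.131,.266])
E
```

```text
ringside [ 0.58885911 -0.13121667  0.079     ]
ball 0.17 [ 0.59152046 -0.10543281  0.17      ]
ball 0.178 [ 0.590569   -0.11988832  0.178     ]
ball 0.186 [ 0.58961753 -0.13434384  0.186     ]
[ 235  170   55   51 1685] [260.81543027 195.38041543]
180 242 283 262.5
183 244 284 264.0
186 241 284 262.5
189 237 283 260.0
192 239 284 261.5
195 237 282 259.5
198 237 288 262.5
201 237 282 259.5
204 235 287 261.0
207 235 289 262.0
210 236 287 261.5
213 235 274 254.5
216 235 275 255.0
219 264 276 270.0
ring 220 253 259 256.0
ring 222 253 266 259.5
ring 224 247 271 259.0
ring 226 245 274 259.5
ring 228 243 276 259.5
ring 230 242 277 259.5
ring 232 241 284 262.5
ring 234 242 278 260.0
ring 236 238 282 260.0
ring 238 242 284 263.0
ring 240 241 284 262.5
ring 242 238 284 261.0
t 6.77 pos [ 0.5883 -0.1286  0.2658] F [ 0.89  0.3  -1.6 ] op 0.369
axes [[-0.001, 0.002, -1.0], [0.263, 0.965, 0.002], [0.965, -0.263, -0.002]]
cm [-0.02 -0.19  0.23]
```

>>> apply_moves(delta_pos=[[0.8,-0.2,0.05],[1.8,-0.2,0.05],[2.8,-0.2,0.05],[3.8,-0.2,0.05],[4.8,-0.2,0.05],[5.6,-0.2,0.05],[6,-0.2,0.05],[6,-0.2,0.05]], yaw=[0,0,0,0,0,0,0,0], gripper=[0,0,0,0,0,0,0,0])

```text
clock: 7.43
tool_pos: [0.5875, -0.1304, 0.2044]
eef_rot: [0.095, 0.702, -0.093, 0.699]
contact_force: [-1.3, -0.4, -2.5]
opening: 0.375
```

```bash
python3 - <<'E'
from h import *
todo([.590,-.131,.1815])
im=snapshot('side'); cv2.imwrite('pics/s5.png',cv2.resize(im[130:280,180:340,::-1],None,fx=4,fy=4,interpolation=2))
im=snapshot('wrist'); cv2.imwrite('pics/w5.png',im[:,:,::-1])
E
```

```text
t 7.43 pos [ 0.5875 -0.1304  0.2044] F [-1.34 -0.38 -2.46] op 0.375
axes [[-0.004, 0.003, -1.0], [0.263, 0.965, 0.002], [0.965, -0.263, -0.004]]
cm [2.29 0.01 0.26]
```

View pics/s5.png

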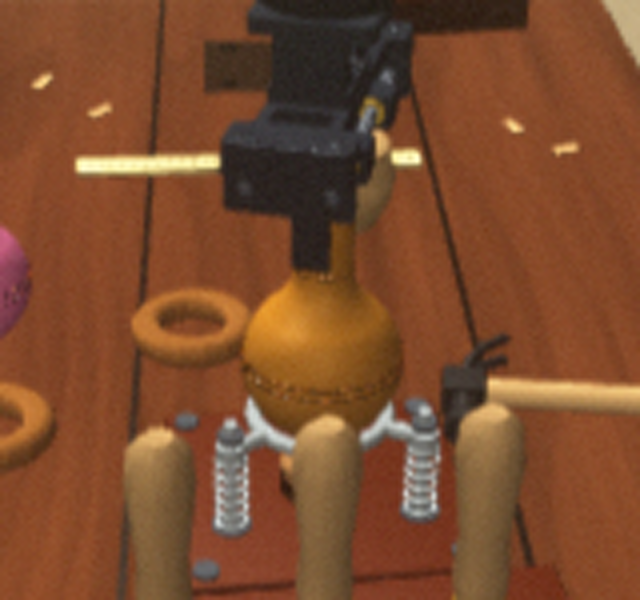

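View pics/w5.png

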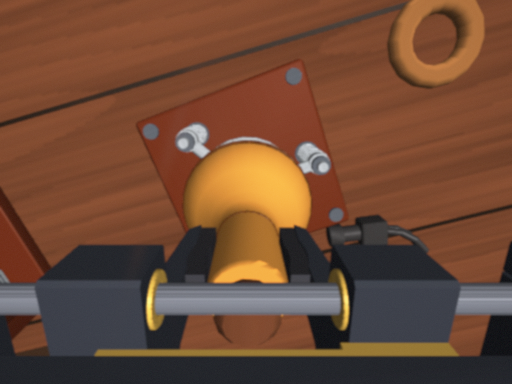

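The ball (crop column 323) is centred between the ring's visible edges (247 and 395), so I'll press on in small steps.

>>> apply_moves(delta_pos=[[0.3,0,0.1],[0.6,0,0.1],[0.9,0,0.1],[1.2,0,0.1],[1.4,0,0.1],[1.4,0,0.1]], yaw=[0,0,0,0,0,0], gripper=[0,0,0,0,0,0])

```text
clock: 8.03
tool_pos: [0.5896, -0.1307, 0.1919]
eef_rot: [0.095, 0.701, -0.093, 0.701]
contact_force: [-1.2, 0.3, 5.8]
opening: 0.372
```

>>> apply_moves(delta_pos=[[0.2,0,0],[0.4,0,0],[0.6,0,0],[0.6,0,0]], yaw=[0,0,0,0], gripper=[0,0,0,0])

```text
clock: 8.37
tool_pos: [0.5896, -0.1307, 0.1862]
eef_rot: [0.095, 0.701, -0.093, 0.701]
contact_force: [-2.2, 0.6, 6.3]
opening: 0.374
```

>>> apply_moves(delta_pos=[[0.1,0,0],[0.2,0,0],[0.3,0,0],[0.3,0,0]], yaw=[0,0,0,0], gripper=[0,0,0,0])

```text
clock: 8.7
tool_pos: [0.5897, -0.1307, 0.1837]
eef_rot: [0.095, 0.701, -0.093, 0.701]
contact_force: [-2.9, 0.3, 7.3]
opening: 0.378
```

>>> apply_moves(delta_pos=[[0.1,0,0],[0.2,0,0],[0.2,0,0]], yaw=[0,0,0], gripper=[0,0,0])

```text
clock: 8.95
tool_pos: [0.5896, -0.1307, 0.1823]
eef_rot: [0.095, 0.701, -0.093, 0.701]
contact_force: [-2.6, 0.1, 8.4]
opening: 0.376
```

>>> apply_moves(delta_pos=[[0.1,0,0],[0.2,0,0],[0.2,0,0]], yaw=[0,0,0], gripper=[0,0,0])

```text
clock: 9.2
tool_pos: [0.5897, -0.1307, 0.1812]
eef_rot: [0.094, 0.701, -0.093, 0.701]
contact_force: [-3.1, 0.2, 9.0]
opening: 0.377
```

>>> apply_moves(delta_pos=[[0.1,0,0],[0.2,0,0],[0.2,0,0]], yaw=[0,0,0], gripper=[0,0,0])

```text
clock: 9.45
tool_pos: [0.5899, -0.1307, 0.1811]
eef_rot: [0.094, 0.7, -0.094, 0.701]
contact_force: [-3.4, 1.7, 14.2]
opening: 0.373
```

```bash
python3 - <<'E'
from h import *
for i in range(4):
    im=snapshot('side'); print(np.round(get_state()['contact_force'],2),get_state()['tool_pos'])
cv2.imwrite('pics/s6.png',cv2.resize(im[130:280,180:340,::-1],None,fx=4,fy=4,interpolation=2))
E
```

```text
[-3.78  0.97 14.87] [ 0.58991619 -0.13068811  0.18107316]
[-3.87  0.75 15.11] [ 0.58989996 -0.13068366  0.18104044]
[-4.25  0.34 15.57] [ 0.58991819 -0.1306873   0.18106877]
[-4.02  0.67 15.16] [ 0.58990348 -0.13066398  0.18104823]
```

View pics/s6.png

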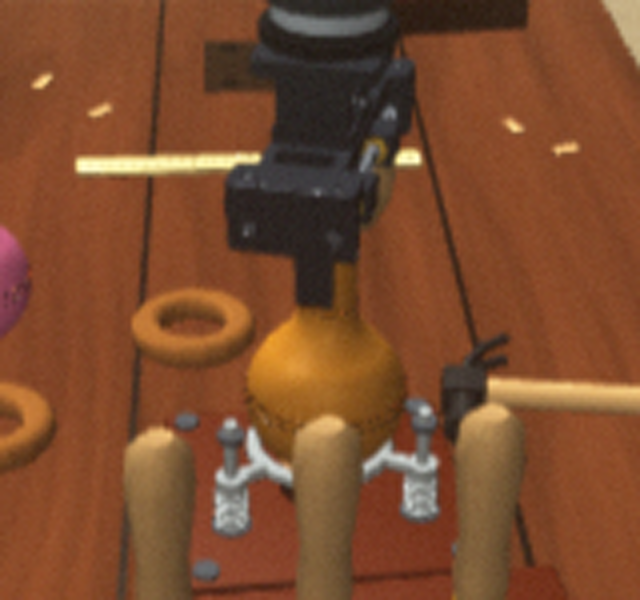

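The side view shows the springs compressed and the ball bedded in the ring (crop around (325,385)). The TCP has gone about 20 mm below first ring contact. It now stops at z = 0.181 while the force has jumped from 9 to 15 N, so the pad carries about 7–8 N. It is steady, so I'm handing in.

```bash
python3 - <<'E'
from h import *
print(get_state()['contact_force'],get_state()['opening'],get_state()['clock'])
print(finish_job())
s=get_state();print(s['contact_force'],s['tool_pos'],s['clock'])
E
```

```text
[-4.02334494  0.66599601 15.16316732] 0.37429721181642867 9.65
the job is handed in; nothing more can be done
None
the job is handed in; nothing more can be done
```

The tan flask is pressed down on the cork pad through the sprung ring, with the gripper still holding its neck. I handed the job in at 9.65 s; no verdict was reported.

- **What I did:** I chose the tan flask on the far ring, not the pink one on the bare bench. I gripped its neck with 50 N and lifted it clear, and the stand stayed in place. Then I carried it over the rest and pressed it down in small steps.
- **Press:** The gripper stopped at z = 0.181 m, about 20 mm below first contact with the ring. The upward force jumped from 9 N to a steady 15 N. After taking off the springs' push and adding back the flask's weight, that leaves an estimated 7–8 N on the pad, against limits of 1.5 N and 40 N.
- **Grip and position:** The fingers were 33 mm apart on the 34 mm neck, with no visible slip. The flask looked upright and centred in the side view, and the gripper was within about 2 mm of the measured pad centre.
- **Other objects:** The hammer and bone stick looked unmoved in the last side view. The seed pot was mostly hidden behind the gripper there. I did not re-measure any bystander at the end.
- **Checks that disagreed:** There was a small sideways force of about 4 N. The estimates of the ring's centre differed by about 4 mm in most views (one side-camera estimate was farther out), so I used a middle value. I had no direct reading of how far the ring was pressed or of the pad force; both are inferred from the figures above.

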